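# Stamp a nameplate in the bench press

## Robot

A 6-joint arm with a two-finger parallel gripper is mounted at the origin on a cart in front of the work surface, level with it; the furniture and walls round the work are solid. World frame = base frame: x ahead of the robot, y to its left, z up, the work surface at z = 0. Lengths are in mm, angles in rad, forces in N, time in s.
With the tool pointing down it reaches from about 400 to 925 mm from the base axis. Payload 12.5 kg.
Tool frame: the origin (TCP) lies at the very end of the fingers, on their centre line; the grasp point (between the pads) lies 19 mm behind it; z points along the fingers, y is the line along which they close (so a half turn about z gives the same grasp; the last joint's range is limited). The gripper opens to 95 mm and grips with 3 to 60 N. Pads are 20 mm wide; open, the fingers measure 119 mm over their backs; the gripper's body (75 mm by 180 mm) begins 59 mm behind the grasp point.
Start: joints at [1.088, 0.491, 1.559, -0, 1.092, -0.106], TCP at [229.952, 581.179, 214.661] pointing down, gripper open.
Joint ranges: [-3.1, 3.1], [-0.84, 2.19], [0.05, 2.79], [-1.13, 4.28], [0.06, 2.93], [-2.69, 2.69]. Speed limits (rad/s): [2.22, 2.22, 2.79, 3.14, 3.14, 3.14].

## Interface

Orientations are given as a rotation vector (axis times angle).
In Python, from plant import * gives the robot as it stands.
- The arm moves only by the tool move_arm, never from a script. Its arguments are lists of equal length, an entry for each row: "grip": the opening in per cent of the stroke, from 0 (shut) to 100 (fully open); "linear": the shift along the tool's x, y, z in units of 30 mm (1.0 is 30 mm), a list of three; "angular": the turn, a rotation vector about the tool's x, y, z in units of 6 degrees (1.0 is 6 degrees), a list of three. A call has 1 to 12 rows; each row shifts and turns the commanded pose from where the row before left it, along the tool's axes as they then stand; what a row does not reach is not made up. A row lasts 1/8 s, in which the tool goes at most 62.5 mm and 10.7 degrees, less where a joint would pass 70% of its speed; a pose out of reach is approached as far as the arm can. A call is refused whole if a number of a shift passes 1 or a number of a turn 1, either way. A call with a gripper value outside its range is refused whole. The fingers move at their own pace and stop on an object; the grip force is fixed at half the most. Time passes only in rows, so rows that do not move let the fingers close. It gives the time, the measured TCP pose, the force, the opening and the grip force at its end, in the units of the state.
- get_obs(): the state, without advancing time (a new reading comes with each control period).
- capture(name): name is "scene" or "top" or "wrist"; returns the picture (480x640x3 uint8, red, green, blue); there is no depth.
- calibration(name): a dict with "intrinsics" (3x3 intrinsics, pixels), "pose" (4x4, takes a point from camera to world coordinates). Camera axes: x right, y up, looking along -z (the intrinsics and any distortion apply to the point x, -y, -z); pixel columns grow to the right and rows downward; lengths in mm; the calibration is good to about 2 mm. The wrist camera is an equidistant fisheye: a pixel r from the principal point sees the ray r / f radians off the axis. A picture is of the moment at which its call begins: read the wrist's pose just before it. calibration takes no time and is no camera call; for the wrist camera it gives the pose at the moment of the call.
- job_done(): hands the job in; it is judged then, once.
The state is a dict: "t": time; "joint_pos": joint angles; "qvel": joint speeds; "effort": joint torques, N m; "tcp_pos": TCP position; "ee_rot": TCP orientation; "ft_force": force on the tool from outside, world axes, zero at the start; "torque": the same for the moment, N m; "width": finger opening in mm; "gripper_force": force on a finger pad.
Only numpy, scipy, OpenCV 4.12 (cv2) and the standard library are available. Lean on these libraries where they do the work, as an engineer would, in place of code of your own. Each camera call takes 0.05 s, during which the arm holds its last target. There are 200 camera calls.

## Task

Stamp the bare metal nameplate in the bench press: lay it flat on the press bed, slide it under the die between the side rails until its end is home against the back stop, and let go of it. Then push the black cap straight down until it bottoms on its stop, hold it there for a good second, and let it spring all the way back up while the plate stays in place. Finally draw the plate out and lay it flat in the empty grey tray, letting go only once it is down on the tray floor; leave the tubs and the spray can where they stand.

Things in the scene. Friction and masses are not known exactly. Their poses are not given: they have to be found in the camera images.
- plate_mid (a point): Centre of the loose nameplate: a plain flat aluminium bar 200 x 50 x 10 mm with rounded edges, a dark dot near each end, 0.14 to 0.28 kg, lying flat on the bench at the start. The point is 5 mm above its underside. x runs along its length, y across its width, z up. Both ends are alike: either may go into the press.
- nest (a point): Point on the grey bench press, bolted down, where the plate's centre must lie when home: on its centre line, 35 mm above the bench (5 mm above the press bed, whose top is 30 mm up). x points into the press, the way the plate slides in; y left; z up. In this frame the die's axis is at x = +78 mm, the back stop's face at +100 mm, and the base, 110 mm wide, runs from +40 to +168 mm.
- tongue (a point): Top of the bed's steel tongue in front of the press base, 30 mm above the bench, 50 mm out (-x) from point nest, same axes. The tongue is 34 mm wide (narrower than the plate, so fingers can straddle it), 14 mm thick, and reaches from 4 mm in front of this point to the base, 90 mm behind it, level with the bed; it stands on a foot from here to 18 mm behind.
- rails (a point): Centre of the bed's surface (30 mm above the bench) midway between the entries of the two steel side rails; same axes as nest and 46 mm further in (+x). The rails are 8 mm high, 66 mm apart inside, 11 mm wide, and run 52 mm in from here, with flared lead-ins reaching 13 mm out to the front.
- head_front (a point): Middle of the front face of the press head over the throat, 104 mm above the bench, 58 mm further in (+x) than point nest, same axes. The head is 50 mm wide; its underside is 84 mm and its top 124 mm above the bench (under the cap). The raised die below it leaves 30 mm free above the bed.
- cap_top (a point): Centre of the top face of the press's round black cap, 56 mm across and 16 mm thick, on top of the sprung plunger; its top is 168 mm above the bench when up. It moves down with the plunger, straight along -z.
- plunger (a joint): How far the plunger is pressed down, in m: 0 = fully up (the spring returns it there), 0.020 = bottomed on its stop, where the die just meets a 10 mm plate. It takes about 3 to 4 N to start it and about 7 N just before it bottoms; past that the stop is rigid.
- tray_floor (a point): Centre of the inner floor of the shallow grey plastic tray that stands on the bench (fixed): 250 mm long along x, 130 mm wide along y, 25 mm high outside, walls and floor 5 mm thick, so this point is 5 mm above the bench, and the inside is 240 x 120 mm. z up.
- tub_large: Bystander: white lidded tub 87 mm across, 88 mm high; origin at the centre of its underside.
- tub_small: Bystander: white lidded tub 64 mm across, 66 mm high; origin at the centre of its underside.
- spray_small: Bystander: upright spray can with a black cap, 60 mm across, 178 mm high; origin at the centre of its underside.
- plate: The same nameplate as a body; origin at the centre of its underside.

How it is judged:
By the outcome, as a careful person would: the job done as asked, in the order asked, and still so for the second after the job is handed in, with the robot touching nothing.
It also fails if it takes over 72 s, if anything falls off the work surface, if the arm or the gripper's body presses on something with over 40 N, if the wrist force passes 120 N, or if a joint passes its speed limit or range.

## Working session

There is one attempt and no reset: what is moved stays moved. The work goes in short steps, Python scripts to look and compute and a tool call to move; the robot and the scene stay as the last step left them, time stands still between calls to the robot, and variables do not carry over. Pictures are saved under pics/ and viewed, at most 10 in all, crops included, and the job is handed in when it is done.

Besides the shell and the picture viewer there is one more tool, called after "Emit:" by a JSON object that holds its "op" and its "data", one argument or row to a line. move_arm: Moves the arm, as the interface text tells. Its arguments: {"type":"object","properties":{"grip":{"type":"array"},"linear":{"type":"array"},"angular":{"type":"array"}},"required":["grip","linear","angular"]}

```bash
mkdir -p pics; ls; python3 - <<'E'
from plant import *
import cv2,numpy as np
o=get_obs(); print(o)
for n in ("scene","top","wrist"):
    c=calibration(n); print(n,np.round(c["intrinsics"],1).tolist(),np.round(c["pose"],3).tolist(),[k for k in c])
    im=capture(n); cv2.imwrite(f"pics/{n}0.png",im[:,:,::-1])
E
```

```text
pics
{'t': 0.0, 'joint_pos': array([ 1.08837639e+00,  4.91552964e-01,  1.55948413e+00,  1.08139080e-05,
        1.09168462e+00, -1.05602196e-01]), 'qvel': array([ 7.84328951e-04, -4.52443136e-04,  7.57950118e-04, -1.14061312e-03,
       -3.94683574e-04,  1.82614265e-05]), 'effort': array([-2.29551013e-03, -6.12634134e+01, -2.58178318e+01,  6.90926844e-02,
        4.83141316e-02, -1.22524148e-04]), 'tcp_pos': array([229.83491795, 580.93008744, 214.05390118]), 'ee_rot': array([-5.88352860e-01, -3.08566509e+00,  1.69287644e-03]), 'ft_force': array([-0.10302681,  0.5342125 , -0.21976325]), 'torque': array([-0.01030841, -0.02036737,  0.02955287]), 'gripper_force': 0.0, 'width': 94.97242632063818}
scene [[446.3, 0.0, 315.8], [0.0, 446.3, 237.3], [0.0, 0.0, 1.0]] [[-0.436, 0.476, -0.763, -69.343], [-0.9, -0.209, 0.384, 453.465], [0.024, 0.854, 0.52, 557.523], [0.0, 0.0, 0.0, 1.0]] ['intrinsics', 'pose']
top [[522.3, 0.0, 311.0], [0.0, 522.3, 236.1], [0.0, 0.0, 1.0]] [[0.002, 0.99, -0.141, 465.149], [-1.0, 0.004, 0.014, 144.523], [0.014, 0.141, 0.99, 1100.503], [0.0, 0.0, 0.0, 1.0]] ['intrinsics', 'pose']
wrist [[371.6, 0.0, 325.0], [0.0, 371.6, 240.8], [0.0, 0.0, 1.0]] [[0.368, -0.897, -0.246, 160.237], [0.93, 0.355, 0.098, 608.962], [-0.001, -0.264, 0.964, 382.865], [0.0, 0.0, 0.0, 1.0]] ['intrinsics', 'pose']
```

View pics/top0.png

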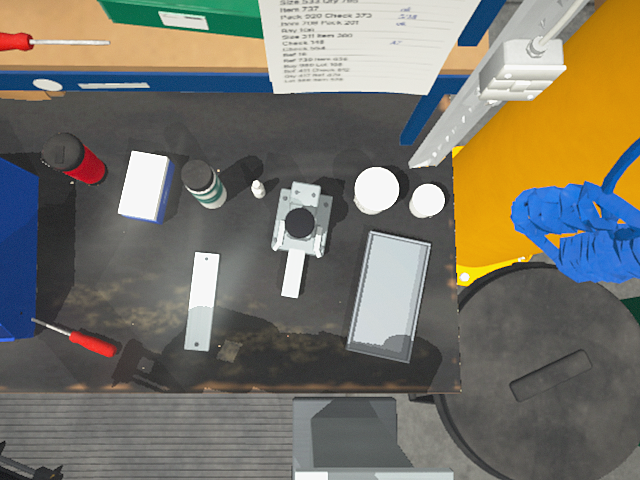

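View pics/scene0.png

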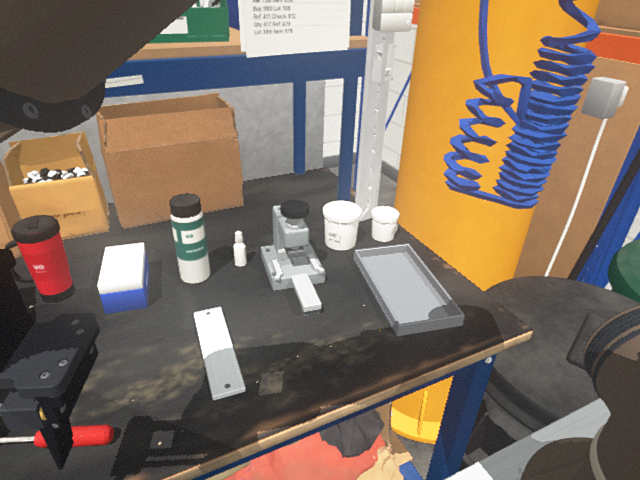

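The top view shows the plate at about (202,301), the press cap at (300,222), its tongue end at (290,290), and the tray at (389,296). Tubs are at (377,190) and (427,200). Next I measure them.

```bash
cat > h.py <<'E'
import numpy as np, cv2
from plant import *
def ray(n,px,cal=None):
    c=cal or calibration(n); K=c["intrinsics"]; T=np.array(c["pose"])
    p=np.atleast_2d(np.array(px,float)); d=(p-[K[0][2],K[1][2]])/K[0][0]
    if n=="wrist":
        r=np.linalg.norm(d,axis=1,keepdims=True)+1e-12; v=np.hstack([np.sin(r)*d/r,np.cos(r)])
    else: v=np.hstack([d,np.ones((len(d),1))])
    return T[:3,3],(v*[1,-1,-1])@T[:3,:3].T
def onz(n,px,z,cal=None):
    o,v=ray(n,px,cal); return o+v*((z-o[2])/v[:,2:])
def proj(n,P,cal=None):
    c=cal or calibration(n); K=c["intrinsics"]; T=np.array(c["pose"])
    q=(np.atleast_2d(P)-T[:3,3])@T[:3,:3]*[1,-1,-1]
    if n=="wrist":
        r=np.linalg.norm(q[:,:2],axis=1,keepdims=True); d=q[:,:2]/r*np.arctan2(r,q[:,2:])
    else: d=q[:,:2]/q[:,2:]
    return d*K[0][0]+[K[0][2],K[1][2]]
def blob(m,seed):
    k,l,s,c=cv2.connectedComponentsWithStats(m.astype(np.uint8)); L=l[int(seed[1]),int(seed[0])]
    return (l==L).astype(np.uint8), s[L], L
E
python3 - <<'E'
from h import *
im=cv2.imread("pics/top0.png"); g=cv2.cvtColor(im,cv2.COLOR_BGR2GRAY); s=cv2.cvtColor(im,cv2.COLOR_BGR2HSV)
def rect(m,seed,z,name):
    b,st,L=blob(m,seed); c=max(cv2.findContours(b,0,2)[0],key=cv2.contourArea)
    r=cv2.boxPoints(cv2.minAreaRect(c)); P=onz("top",r,z)[:,:2]
    e=[P[1]-P[0],P[2]-P[1]]; i=int(np.linalg.norm(e[1])>np.linalg.norm(e[0]))
    print(name,st.tolist(),r.round(1).tolist(),"ctr",P.mean(0).round(1),"LxW",np.linalg.norm(e[i]).round(1),np.linalg.norm(e[1-i]).round(1),"ang",np.arctan2(e[i][1],e[i][0]).round(4), L)
rect(g>120,(202,290),10,"plate")
print(g[340,180:225],g[270,180:230])
rect(g>185,(291,280),30,"tongue"); print(g[285,270:310],g[262,270:320])
rect((g>75),(385,290),25,"tray"); print(g[290,340:440])
b,st,L=blob((g<45)&(np.hypot(*np.meshgrid(np.arange(640)-300,np.arange(480)-222))<22),(300,222))
c=max(cv2.findContours(b,0,2)[0],key=cv2.contourArea); e=cv2.minEnclosingCircle(c); print("cap",e,onz("top",[e[0]],168).round(1), 28*522/(1100-168))
big=cv2.resize(im[150:380,170:450],None,fx=2.8,fy=2.6,interpolation=cv2.INTER_CUBIC)
cv2.imwrite("pics/crop.png",big)
E
```

```text
plate [158, 252, 84, 100, 4213] [[145.10000610351562, 329.79998779296875], [191.1999969482422, 234.0], [250.10000610351562, 262.3999938964844], [204.10000610351562, 358.20001220703125]] ctr [496.  362.9] LxW 216.9 138.3 ang -0.4133 57
[ 75  77  81  71  75 176 216 202 202 206 208 206 206 205 205 210 212 208
 209 210 207 208 207 209 210 207 211 214 216 174 101  80  83  83  83  85
  81  77  72  69  70  67  68  69  65] [114 114 117 117 117 115 116 118 113 115 115 111  88 255 253 248 247 247
 247 247 247 247 247 247 247 247 247 247 247 247 247 247 247 247 247 249
 255 228 112 111 122 132 133 130 130 130 130 131 128 128]
tongue [272, 182, 54, 116, 2444] [[263.20001220703125, 292.0], [283.0, 179.6999969482422], [333.6000061035156, 188.60000610351562], [313.79998779296875, 300.8999938964844]] ctr [611.1 155.1] LxW 237.9 107.9 ang -0.1604 145
[ 95  96  98  98  97 100  94  85  85  86  82  72 113 247 252 246 245 245
 245 245 245 245 245 245 245 245 245 247 255 230  61  48  62  56  57  76
  86  82  85  87] [ 94  92  90  89  89  90  84  94  89  92  79  78  76  78  76  65 123 250
 252 246 245 245 244 245 245 245 245 245 245 244 244 247 255 211  38  49
  57  54  71  85  84  85  84  83  80  83  82  78  80  82]
tray [0, 0, 640, 480, 238650] [[-0.0, 0.0], [639.0, 0.0], [639.0, 479.0], [0.0, 479.0]] ctr [644.8 105.6] LxW 1422.0 1022.6 ang -1.5592 1
[ 80  82  80  77  82  81  81  78  81  75  75  68  69  71  69  66  64  87
 178 217 165 120 117 185 221 214 214 213 214 213 212 214 212 212 212 214
 213 213 212 213 213 211 211 213 212 214 212 213 212 212 213 210 212 212
 212 212 212 211 211 213 211 210 212 210 211 210 213 212 211 210 212 216
 198 184 188 188 188 188 148 100 172 221 158  37  72  91  84  86  86  85
  83  84  85  90  92  91  89  89  87  87]
cap ((319.5, 239.5), 399.30010986328125) [[592.3 116.  168. ]] 15.682403433476395
```

View pics/crop.png

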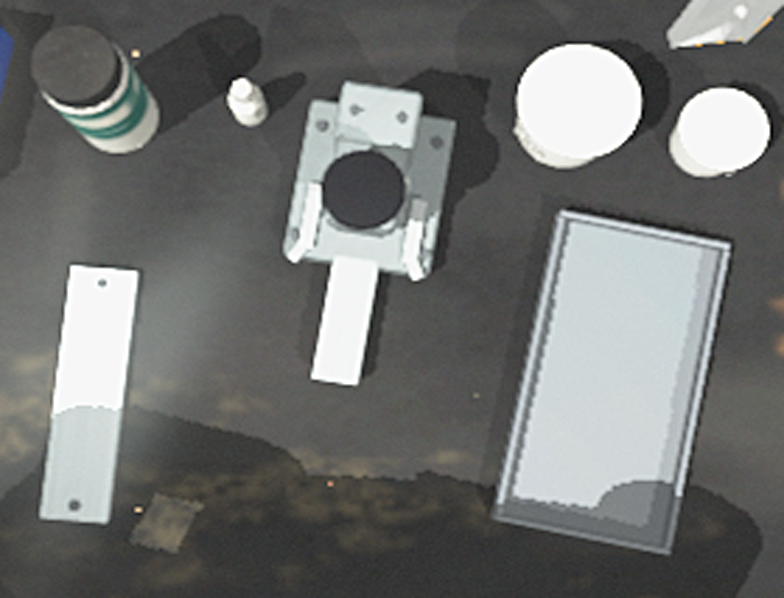

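```bash
python3 - <<'E'
from h import *
im=cv2.imread("pics/top0.png"); g=cv2.cvtColor(im,cv2.COLOR_BGR2GRAY)
def roi(m,x0,y0,x1,y1):
    o=np.zeros_like(m); o[y0:y1,x0:x1]=m[y0:y1,x0:x1]; return o.astype(np.uint8)
def rect(m,z,name):
    c=max(cv2.findContours(m,0,2)[0],key=cv2.contourArea)
    r=cv2.boxPoints(cv2.minAreaRect(c)); r=r.mean(0)+(r-r.mean(0)); P=onz("top",r,z)[:,:2]
    e=[P[1]-P[0],P[2]-P[1]]; i=int(np.linalg.norm(e[1])>np.linalg.norm(e[0])); a=np.arctan2(e[i][1],e[i][0])
    print(name,r.round(1).tolist(),"ctr",P.mean(0).round(1),"LxW",np.linalg.norm(e[i]).round(1),np.linalg.norm(e[1-i]).round(1),"deg",np.degrees(a).round(2))
rect(roi(g>150,180,245,225,356),10,"plate")
rect(roi(g>160,275,252,312,305),30,"tongue")
tc=np.array([[562,210],[730,243],[670,553],[493,518]])/[2.8,2.6]+[170,150]
P=onz("top",tc,25)[:,:2]; print("tray",P.round(1).tolist(),P.mean(0).round(1),[np.degrees(np.arctan2(*(P[a]-P[b])[::-1])).round(2) for a,b in((0,3),(1,2))],[np.linalg.norm(P[a]-P[b]).round(0) for a,b in((0,3),(1,2),(0,1),(2,3))])
m=roi(g<70,280,202,318,241); c=max(cv2.findContours(m,0,2)[0],key=cv2.contourArea); (cc,r)=cv2.minEnclosingCircle(c); M=cv2.moments(c)
cen=(M['m10']/M['m00'],M['m01']/M['m00']); print("cap",cc,r,cen,cv2.contourArea(c),onz("top",[cen],168).round(1))
# tongue sides subpixel
for th in(150,):
  L=[];R=[]
  for y in range(254,289):
    x=np.where(g[y,275:312]>th)[0]+275; L.append((x[0]-(g[y,x[0]]-th)/(float(g[y,x[0]])-g[y,x[0]-1]),y)); R.append((x[-1]+(float(g[y,x[-1]])-th)/(float(g[y,x[-1]])-g[y,x[-1]+1]),y))
  for s in(L,R):
    Q=onz("top",np.array(s),30)[:,:2]; k=np.polyfit(Q[:,0],Q[:,1],1); print("side deg",np.degrees(np.arctan(k[0])).round(2),"y at x=560",np.polyval(k,560).round(1))
E
```

```text
plate [[183.1999969482422, 348.70001220703125], [194.39999389648438, 251.10000610351562], [219.3000030517578, 254.0], [208.1999969482422, 351.5]] ctr [485.2 355.3] LxW 200.9 52.6 deg -4.54
tongue [[280.3999938964844, 295.20001220703125], [288.70001220703125, 248.10000610351562], [311.20001220703125, 252.0], [302.8999938964844, 299.20001220703125]] ctr [540.7 160.3] LxW 98.0 47.1 deg -9.46
tray [[630.6, 4.7], [604.5, -120.1], [361.9, -69.5], [388.4, 57.9]] [496.3 -31.7] [np.float64(-12.39), np.float64(-11.8)] [np.float64(248.0), np.float64(248.0), np.float64(128.0), np.float64(130.0)]
cap (299.18182373046875, 222.40908813476562) 14.906484603881836 (299.29809449229964, 222.50691725398067) 638.5 [[623.2 152.5 168. ]]
side deg -9.27 y at x=560 181.0
side deg -9.08 y at x=560 145.7
```

Emit:
{"op": "move_arm", "data": {
  "grip": [100,100,100,100,100,100,100,100,100,100,100,100],
  "linear": [
    [0,0,0],
    [0,0,0],
    [0,0,0],
    [-1,-0.75,0],
    [-1,-0.75,0.4],
    [-1,-0.75,0.4],
    [-1,-0.75,0.4],
    [-1,-0.75,0.4],
    [-1,-0.75,0.4],
    [-1,-0.75,0.4],
    [-1,-0.75,0.4],
    [-1,-0.75,0.3]
  ],
  "angular": [
    [0,0,-0.95],
    [0,0,-0.95],
    [0,0,-0.95],
    [0,0,0],
    [0,0,0],
    [0,0,0],
    [0,0,0],
    [0,0,0],
    [0,0,0],
    [0,0,0],
    [0,0,0],
    [0,0,0]
  ]
}}

```text
t: 1.65
tcp_pos: [484.0, 357.2, 121.0]
ee_rot: [-0.123, -3.139, 0.0]
ft_force: [0.3, 0.7, -0.0]
width: 94.9
gripper_force: 0.0
```

```bash
cat >> h.py <<'E'
from scipy.spatial.transform import Rotation as R
def goto(x,y,z,head=None):
    "tool-axis shift in 30 mm units and turn in 6 deg units to put TCP at xyz, tool x opposite heading (deg)"
    o=get_obs(); M=R.from_rotvec(o["ee_rot"]).as_matrix(); d=np.array([x,y,z])-o["tcp_pos"]
    h=np.degrees(np.arctan2(-M[1,0],-M[0,0])); print("t",round(o["t"],2),"tcp",o["tcp_pos"].round(1),"head",h.round(2),"tilt",np.degrees(np.arccos(-M[2,2])).round(2),"F",o["ft_force"].round(1),"w",round(o["width"],1))
    if head is not None:
        t=np.radians(head); M=np.array([[-np.cos(t),-np.sin(t),0],[-np.sin(t),np.cos(t),0],[0,0,-1]]).T@np.eye(3) if 0 else np.column_stack([[-np.cos(t),-np.sin(t),0],[-np.sin(t),np.cos(t),0],[0,0,-1]])
        print("turn z",(-(head-h)/6).round(3),"(then)")
    print("lin",(M.T@d/30).round(3))
E
python3 - <<'E'
from h import *
goto(485.2,355.3,2,-4.54)
c=calibration("wrist"); im=capture("wrist"); cv2.imwrite("pics/w1.png",im[:,:,::-1])
a=np.radians(-4.54);u=np.array([np.cos(a),np.sin(a)]);v=np.array([-u[1],u[0]])
for s,t in((1,1),(1,-1),(-1,-1),(-1,1)): print(proj("wrist",[*(np.array([485.2,355.3])+s*100*u+t*25*v),10],c).round(0))
E
```

```text
t 1.65 tcp [484.  357.2 121. ] head -4.49 tilt 0.04 F [ 0.3  0.7 -0. ] w 94.9
turn z 0.008 (then)
lin [-0.045 -0.06   3.965]
[[351. 350.]]
[[294. 350.]]
[[288. 110.]]
[[356. 110.]]
```

View pics/w1.png

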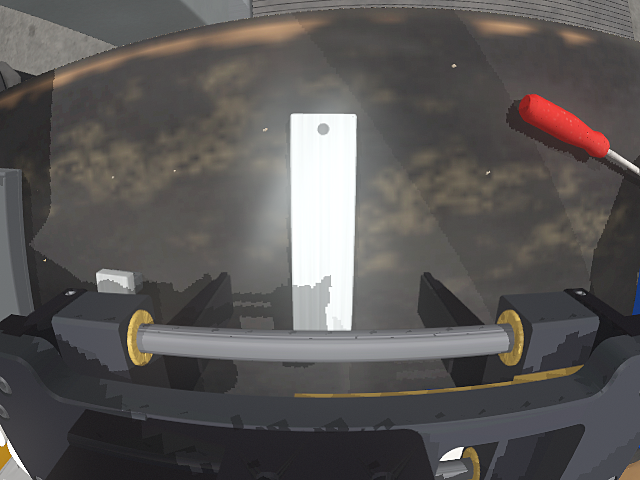

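The wrist view shows the plate's near end at row 113, columns 291–357. That matches the prediction to within 2 mm, so I descend and grip.

Emit:
{"op": "move_arm", "data": {
  "grip": [100,100,100,100,100,100,100,100],
  "linear": [
    [-0.04,-0.06,0.8],
    [0,0,0.8],
    [0,0,0.8],
    [0,0,0.8],
    [0,0,0.4],
    [0,0,0.2],
    [0,0,0.1],
    [0,0,0]
  ],
  "angular": [
    [0,0,0],
    [0,0,0],
    [0,0,0],
    [0,0,0],
    [0,0,0],
    [0,0,0],
    [0,0,0],
    [0,0,0]
  ]
}}

```text
t: 2.7
tcp_pos: [484.5, 356.4, 5.0]
ee_rot: [0.123, 3.139, 0.001]
ft_force: [0.6, 0.2, -0.4]
width: 95.2
gripper_force: 0.0
```

Emit:
{"op": "move_arm", "data": {
  "grip": [100,40,40,40,40,40,40,40],
  "linear": [
    [0,0,0.09],
    [0,0,0],
    [0,0,0],
    [0,0,0],
    [0,0,0],
    [0,0,0],
    [0,0,0],
    [0,0,0]
  ],
  "angular": [
    [0,0,0],
    [0,0,0],
    [0,0,0],
    [0,0,0],
    [0,0,0],
    [0,0,0],
    [0,0,0],
    [0,0,0]
  ]
}}

```text
t: 3.7
tcp_pos: [484.3, 356.2, 2.0]
ee_rot: [-0.123, -3.139, 0.0]
ft_force: [-0.1, 0.0, 0.1]
width: 49.4
gripper_force: 30.0
```

Emit:
{"op": "move_arm", "data": {
  "grip": [40,40,40,40,40,40,40,40,40,40,40],
  "linear": [
    [0,0,-0.4],
    [0,0,-0.8],
    [0,0,-0.8],
    [0,0,0],
    [-0.2,-0.8,0],
    [-0.2,-0.9,0],
    [-0.2,-0.9,0],
    [-0.2,-0.9,0],
    [-0.2,-0.9,0],
    [-0.2,-0.9,0],
    [-0.2,-0.6,0]
  ],
  "angular": [
    [0,0,0],
    [0,0,0],
    [0,0,0.78],
    [0,0,0],
    [0,0,0],
    [0,0,0],
    [0,0,0],
    [0,0,0],
    [0,0,0],
    [0,0,0],
    [0,0,0]
  ]
}}

```text
t: 5.08
tcp_pos: [497.4, 173.7, 61.4]
ee_rot: [-0.249, -3.131, 0.0]
ft_force: [0.6, 1.0, -0.6]
width: 49.9
gripper_force: 30.0
```

```bash
python3 - <<'E'
from h import *
goto(496.9,173.3,32.3,-9.2)
im=capture("top"); w=capture("scene")
cv2.imwrite("pics/m1.png",np.hstack([cv2.resize(im[180:330,220:380],(400,375)),cv2.resize(w[180:330,220:380],(400,375))])[:,:,::-1])
E
```

```text
t 5.08 tcp [497.4 173.7  61.4] head -9.11 tilt 0.05 F [ 0.6  1.  -0.6] w 49.9
turn z 0.015 (then)
lin [ 0.013 -0.017  0.969]
```

View pics/m1.png

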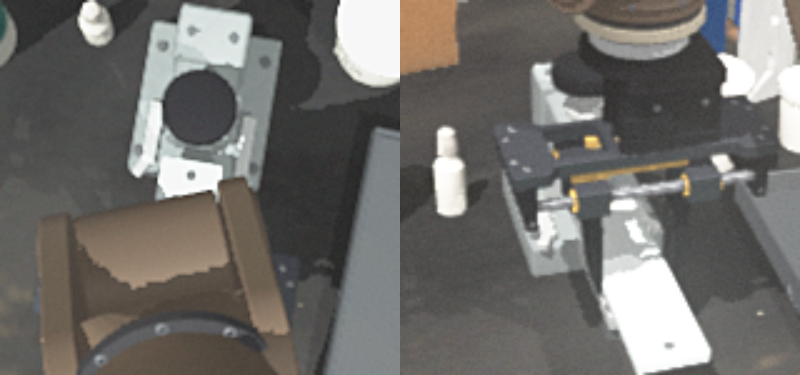

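The plate nose sits between the rail entries, at about (190,170) in the left half. Lowering it to the bed.

Emit:
{"op": "move_arm", "data": {
  "grip": [40,40,40,40,40,40],
  "linear": [
    [0,0,0.4],
    [0,0,0.3],
    [0,0,0.15],
    [0,0,0.08],
    [0,0,0.04],
    [0,0,0]
  ],
  "angular": [
    [0,0,0.01],
    [0,0,0],
    [0,0,0],
    [0,0,0],
    [0,0,0],
    [0,0,0]
  ]
}}

```text
t: 5.92
tcp_pos: [497.7, 174.9, 32.9]
ee_rot: [0.253, 3.131, 0.0]
ft_force: [-0.1, 0.8, -2.2]
width: 49.7
gripper_force: 30.0
```

Emit:
{"op": "move_arm", "data": {
  "grip": [40,40,40],
  "linear": [
    [0,0,0.03],
    [0,0,0.02],
    [0,0,0]
  ],
  "angular": [
    [0,0,0],
    [0,0,0],
    [0,0,0]
  ]
}}

```text
t: 6.3
tcp_pos: [497.7, 174.9, 31.9]
ee_rot: [0.253, 3.131, 0.0]
ft_force: [-1.6, 0.6, 6.0]
width: 49.6
gripper_force: 30.0
```

```bash
python3 - <<'E'
from h import *
for i in range(4):
    goto(546.2,165.3,32.0,-9.2); capture("top")
E
```

```text
t 6.3 tcp [497.7 174.9  31.9] head -9.23 tilt 0.04 F [-1.6  0.6  6. ] w 49.6
turn z -0.006 (then)
lin [-1.646 -0.056 -0.004]
t 6.35 tcp [497.7 174.9  31.9] head -9.23 tilt 0.04 F [-1.7 -0.1  5.7] w 49.8
turn z -0.005 (then)
lin [-1.647 -0.057 -0.003]
t 6.4 tcp [497.7 174.9  31.9] head -9.23 tilt 0.04 F [-1.2 -0.7  5.3] w 49.6
turn z -0.005 (then)
lin [-1.647 -0.057 -0.003]
t 6.45 tcp [497.7 174.9  31.9] head -9.23 tilt 0.04 F [-2.4 -0.7  5.4] w 49.9
turn z -0.005 (then)
lin [-1.646 -0.056 -0.004]
```

Emit:
{"op": "move_arm", "data": {
  "grip": [40,40,40,40,40,40,40],
  "linear": [
    [-0.25,-0.05,-0.01],
    [-0.3,0,0],
    [-0.3,0,0],
    [-0.3,0,0],
    [-0.2,0,0],
    [-0.1,0,0],
    [0,0,0]
  ],
  "angular": [
    [0,0,0],
    [0,0,0],
    [0,0,0],
    [0,0,0],
    [0,0,0],
    [0,0,0],
    [0,0,0]
  ]
}}

```text
t: 7.38
tcp_pos: [540.4, 166.3, 31.9]
ee_rot: [-0.253, -3.131, 0.0]
ft_force: [-4.1, 0.5, 6.4]
width: 50.0
gripper_force: 30.0
```

Emit:
{"op": "move_arm", "data": {
  "grip": [40,40,40,40],
  "linear": [
    [-0.05,0,0],
    [-0.05,0,0],
    [-0.04,0,0],
    [0,0,0]
  ],
  "angular": [
    [0,0,0],
    [0,0,0],
    [0,0,0],
    [0,0,0]
  ]
}}

```text
t: 7.88
tcp_pos: [544.2, 165.6, 31.9]
ee_rot: [-0.253, -3.13, 0.0]
ft_force: [-4.5, 1.0, 6.8]
width: 49.6
gripper_force: 30.0
```

Emit:
{"op": "move_arm", "data": {
  "grip": [40,40,40],
  "linear": [
    [-0.04,0,0],
    [-0.04,0,0],
    [0,0,0]
  ],
  "angular": [
    [0,0,0],
    [0,0,0],
    [0,0,0]
  ]
}}

```text
t: 8.25
tcp_pos: [546.4, 165.3, 31.9]
ee_rot: [-0.253, -3.13, 0.0]
ft_force: [-5.2, 0.8, 7.6]
width: 49.6
gripper_force: 30.0
```

Emit:
{"op": "move_arm", "data": {
  "grip": [40,40,40],
  "linear": [
    [-0.04,0,0],
    [-0.03,0,0],
    [0,0,0]
  ],
  "angular": [
    [0,0,0],
    [0,0,0],
    [0,0,0]
  ]
}}

```text
t: 8.62
tcp_pos: [546.5, 165.2, 31.9]
ee_rot: [-0.253, -3.126, 0.001]
ft_force: [-15.5, 4.0, 14.3]
width: 49.7
gripper_force: 30.0
```

The force jumped to 15 N at x = 546.5, so the plate is home. Releasing and lifting off.

Emit:
{"op": "move_arm", "data": {
  "grip": [40,75,75,75,75,75,75,75],
  "linear": [
    [0.02,0,-0.01],
    [0,0,0],
    [0,0,0],
    [0,0,0],
    [0,0,0],
    [0,0,-0.3],
    [0,0,-0.7],
    [0,0,0]
  ],
  "angular": [
    [0,0,0],
    [0,0,0],
    [0,0,0],
    [0,0,0],
    [0,0,0],
    [0,0,0],
    [0,0,0],
    [0,0,0]
  ]
}}

```text
t: 9.62
tcp_pos: [549.1, 165.3, 63.5]
ee_rot: [0.252, 3.129, 0.001]
ft_force: [0.1, -0.1, -0.4]
width: 71.2
gripper_force: 0.0
```

```bash
python3 - <<'E'
from h import *
goto(623.2,152.5,195,-9.2)
E
```

```text
t 9.62 tcp [549.1 165.3  63.5] head -9.22 tilt 0.17 F [ 0.1 -0.1 -0.4] w 71.2
turn z -0.004 (then)
lin [-2.507 -0.026 -4.384]
```

Emit:
{"op": "move_arm", "data": {
  "grip": [75,0,0,0,0,0],
  "linear": [
    [0.5,0,-0.9],
    [0.5,1,-0.9],
    [0.5,1,-0.9],
    [0.5,1,-0.9],
    [0.5,1,-0.8],
    [0,0,0]
  ],
  "angular": [
    [0,0,0],
    [0,0,0],
    [0,0,0],
    [0,0,0],
    [0,0,0],
    [0,0,0]
  ]
}}

```text
t: 10.38
tcp_pos: [493.3, 297.4, 195.0]
ee_rot: [0.249, 3.129, 0.002]
ft_force: [0.9, -1.1, -0.5]
width: 26.6
gripper_force: 0.0
```

```bash
python3 - <<'E'
from h import *
goto(623.2,152.5,195,-9.2)
im=capture("top"); w=capture("scene")
cv2.imwrite("pics/m2.png",np.hstack([cv2.resize(im[180:330,220:380],(400,375)),cv2.resize(w[180:330,220:380],(400,375))])[:,:,::-1])
E
```

```text
t 10.38 tcp [493.3 297.4 195. ] head -9.08 tilt 0.16 F [ 0.9 -1.1 -0.5] w 26.6
turn z 0.02 (then)
lin [-5.046e+00 -4.074e+00  1.000e-03]
```

View pics/m2.png

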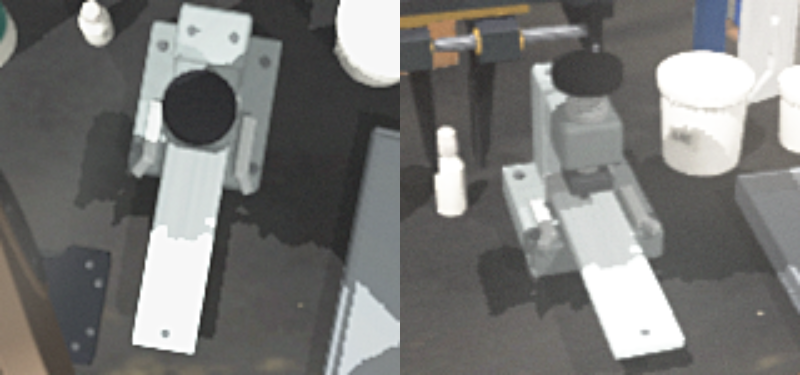

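The plate lies flat between the rails under the die, with its outer end at about (164,349) in the left half. I check that end numerically and move over the cap.

```bash
python3 - <<'E'
from h import *
im=capture("top"); g=cv2.cvtColor(im,cv2.COLOR_RGB2GRAY)
m=np.zeros_like(g); m[278:330,268:312]=(g[278:330,268:312]>185); c=max(cv2.findContours(m,0,2)[0],key=cv2.contourArea)
r=cv2.boxPoints(cv2.minAreaRect(c)); P=onz("top",r,40)[:,:2]; a=np.radians(-9.2);u=np.array([np.cos(a),np.sin(a)]);v=np.array([-u[1],u[0]])
for p in P-[546.2,165.3]: print((p@u).round(1),(p@v).round(1))
E
```

```text
-99.4 26.4
-11.2 26.1
-11.7 -25.0
-99.9 -24.1
```

Emit:
{"op": "move_arm", "data": {
  "grip": [0,0,0,0,0,0,0,0],
  "linear": [
    [-0.5,-0.4,0],
    [-0.8,-0.65,0],
    [-0.8,-0.65,0],
    [-0.8,-0.65,0],
    [-0.8,-0.65,0],
    [-0.8,-0.65,0],
    [-0.54,-0.42,0],
    [0,0,0]
  ],
  "angular": [
    [0,0,0],
    [0,0,0],
    [0,0,0],
    [0,0,0],
    [0,0,0],
    [0,0,0],
    [0,0,0],
    [0,0,0]
  ]
}}

```text
t: 11.52
tcp_pos: [623.9, 149.0, 193.3]
ee_rot: [-0.257, -3.13, 0.0]
ft_force: [-0.2, 0.0, 0.4]
width: 0.8
gripper_force: 0.0
```

Emit:
{"op": "move_arm", "data": {
  "grip": [0,0,0,0,0],
  "linear": [
    [0,0.11,0.3],
    [0,0,0.3],
    [0,0,0.15],
    [0,0,0],
    [0,0,0]
  ],
  "angular": [
    [0,0,0],
    [0,0,0],
    [0,0,0],
    [0,0,0],
    [0,0,0]
  ]
}}

```text
t: 12.15
tcp_pos: [623.7, 154.2, 171.7]
ee_rot: [0.252, 3.131, 0.0]
ft_force: [-0.3, 0.4, 0.0]
width: 0.5
gripper_force: 0.0
```

Emit:
{"op": "move_arm", "data": {
  "grip": [0,0,0,0,0,0,0],
  "linear": [
    [0,-0.05,0.12],
    [0,0,0.12],
    [0,0,0.12],
    [0,0,0.12],
    [0,0,0.12],
    [0,0,0.1],
    [0,0,0]
  ],
  "angular": [
    [0,0,0],
    [0,0,0],
    [0,0,0],
    [0,0,0],
    [0,0,0],
    [0,0,0],
    [0,0,0]
  ]
}}

```text
t: 13.02
tcp_pos: [623.6, 152.6, 150.6]
ee_rot: [0.253, 3.131, 0.0]
ft_force: [-1.1, 0.2, 6.1]
width: 0.3
gripper_force: 3.0
```

Emit:
{"op": "move_arm", "data": {
  "grip": [0,0,0,0],
  "linear": [
    [0,0,0.05],
    [0,0,0.04],
    [0,0,0.02],
    [0,0,0]
  ],
  "angular": [
    [0,0,0],
    [0,0,0],
    [0,0,0],
    [0,0,0]
  ]
}}

```text
t: 13.52
tcp_pos: [623.7, 152.6, 148.3]
ee_rot: [0.253, 3.13, 0.0]
ft_force: [-2.9, -0.2, 12.8]
width: 0.5
gripper_force: 6.5
```

Force is 12.8 N at z = 148.3, so the plunger is on its stop. I press slightly more and hold for 1.4 s.

Emit:
{"op": "move_arm", "data": {
  "grip": [0,0,0,0,0,0,0,0,0,0,0,0],
  "linear": [
    [0,0,0.02],
    [0,0,0],
    [0,0,0],
    [0,0,0],
    [0,0,0],
    [0,0,0],
    [0,0,0],
    [0,0,0],
    [0,0,0],
    [0,0,0],
    [0,0,0],
    [0,0,0]
  ],
  "angular": [
    [0,0,0],
    [0,0,0],
    [0,0,0],
    [0,0,0],
    [0,0,0],
    [0,0,0],
    [0,0,0],
    [0,0,0],
    [0,0,0],
    [0,0,0],
    [0,0,0],
    [0,0,0]
  ]
}}

```text
t: 15.02
tcp_pos: [623.7, 152.6, 148.3]
ee_rot: [0.253, 3.13, 0.001]
ft_force: [-5.5, -0.5, 17.8]
width: 0.4
gripper_force: 8.9
```

Emit:
{"op": "move_arm", "data": {
  "grip": [0,0,0,0,0,0,0,0,0],
  "linear": [
    [0,0,-0.1],
    [0,0,-0.15],
    [0,0,-0.2],
    [0,0,-0.2],
    [0,0,-0.3],
    [0,0,-0.4],
    [0,0,-0.2],
    [0,0,0],
    [0,0,0]
  ],
  "angular": [
    [0,0,0],
    [0,0,0],
    [0,0,0],
    [0,0,0],
    [0,0,0],
    [0,0,0],
    [0,0,0],
    [0,0,0],
    [0,0,0]
  ]
}}

```text
t: 16.15
tcp_pos: [623.3, 152.5, 192.7]
ee_rot: [-0.253, -3.131, 0.0]
ft_force: [0.1, -0.0, 0.4]
width: 0.4
gripper_force: 0.0
```

```bash
python3 - <<'E'
from h import *
goto(546.2-15*.987-20,165.3+15*.16+3,190,-9.2)
E
```

```text
t 16.15 tcp [623.3 152.5 192.7] head -9.23 tilt 0.03 F [ 0.1 -0.   0.4] w 0.4
turn z -0.005 (then)
lin [3.778e+00 2.000e-03 9.100e-02]
```

Emit:
{"op": "move_arm", "data": {
  "grip": [0,80,80,80,80,80,80],
  "linear": [
    [0.5,0,0],
    [0.8,0,0],
    [0.8,0,0],
    [0.7,0,0],
    [0,0,0],
    [0,0,0],
    [0,0,0]
  ],
  "angular": [
    [0,0,0],
    [0,0,0],
    [0,0,0],
    [0,0,0],
    [0,0,0],
    [0,0,0],
    [0,0,0]
  ]
}}

```text
t: 17.02
tcp_pos: [541.0, 165.9, 192.9]
ee_rot: [0.253, 3.131, 0.0]
ft_force: [-0.6, -0.7, 0.8]
width: 55.0
gripper_force: 0.0
```

```bash
python3 - <<'E'
from h import *
goto(541.3,166.1,32,-9.2)
w=capture("scene"); cv2.imwrite("pics/m3.png",cv2.resize(w[180:330,220:380],(640,600))[:,:,::-1])
E
```

```text
t 17.02 tcp [541.  165.9 192.9] head -9.25 tilt 0.01 F [-0.6 -0.7  0.8] w 55.0
turn z -0.008 (then)
lin [-0.009  0.007  5.362]
```

View pics/m3.png

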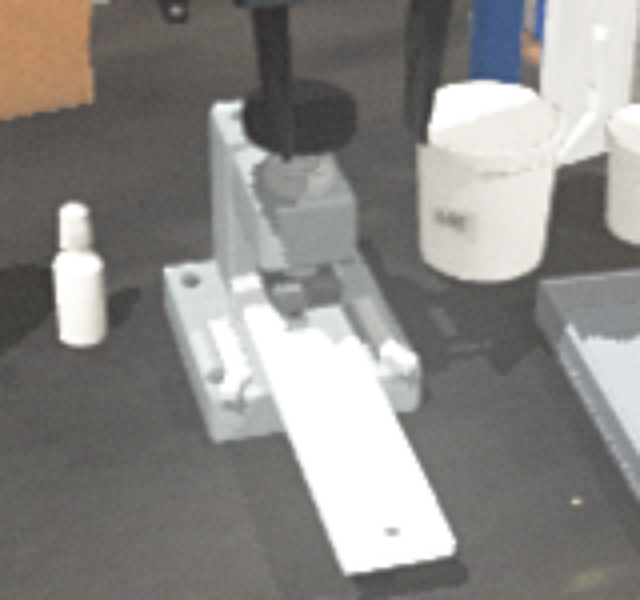

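The cap at about (300,118) is back up, and the plate is still in place. I descend with the gripper opening and grip the plate again.

Emit:
{"op": "move_arm", "data": {
  "grip": [80,80,80,80,80,80,80,80,80,80,80],
  "linear": [
    [0,0,0.4],
    [0,0,0.7],
    [0,0,0.7],
    [0,0,0.7],
    [0,0,0.7],
    [0,0,0.7],
    [0,0,0.7],
    [0,0,0.4],
    [0,0,0.2],
    [0,0,0.1],
    [0,0,0]
  ],
  "angular": [
    [0,0,0],
    [0,0,0],
    [0,0,0],
    [0,0,0],
    [0,0,0],
    [0,0,0],
    [0,0,0],
    [0,0,0],
    [0,0,0],
    [0,0,0],
    [0,0,0]
  ]
}}

```text
t: 18.45
tcp_pos: [540.7, 166.1, 34.3]
ee_rot: [0.253, 3.131, 0.0]
ft_force: [0.0, -0.3, -0.8]
width: 75.6
gripper_force: 0.0
```

Emit:
{"op": "move_arm", "data": {
  "grip": [80,40,40,40,40,40,40],
  "linear": [
    [0,0,0.07],
    [0,0,0],
    [0,0,0],
    [0,0,0],
    [0,0,0],
    [0,0,0],
    [0,0,0]
  ],
  "angular": [
    [0,0,0],
    [0,0,0],
    [0,0,0],
    [0,0,0],
    [0,0,0],
    [0,0,0],
    [0,0,0]
  ]
}}

```text
t: 19.32
tcp_pos: [540.6, 166.1, 32.0]
ee_rot: [0.253, 3.131, 0.0]
ft_force: [-0.9, 1.3, 2.1]
width: 49.6
gripper_force: 30.0
```

Emit:
{"op": "move_arm", "data": {
  "grip": [40,40,40,40,40,40,40,40,40,40,40],
  "linear": [
    [0.15,0,0],
    [0.4,0,-0.01],
    [0.5,0,0],
    [0.5,0,0],
    [0.5,0,0],
    [0.4,0,0],
    [0.1,0,0],
    [0,0,-0.4],
    [0,0,-0.7],
    [0,0,-0.4],
    [0,0,0]
  ],
  "angular": [
    [0,0,0],
    [0,0,0],
    [0,0,0],
    [0,0,0],
    [0,0,0],
    [0,0,0],
    [0,0,0],
    [0,0,0],
    [0,0,0],
    [0,0,0],
    [0,0,0]
  ]
}}

```text
t: 20.7
tcp_pos: [465.7, 178.4, 78.2]
ee_rot: [0.253, 3.129, 0.001]
ft_force: [-0.6, 1.0, -1.5]
width: 49.8
gripper_force: 30.0
```

```bash
python3 - <<'E'
from h import *
a=np.radians(-12.1)
goto(496.3-5*np.cos(a),-31.7-5*np.sin(a),77,-12.1)
E
```

```text
t 20.7 tcp [465.7 178.4  78.2] head -9.24 tilt 0.13 F [-0.6  1.  -1.5] w 49.8
turn z 0.477 (then)
lin [-2.3   -6.632  0.04 ]
```

Emit:
{"op": "move_arm", "data": {
  "grip": [40,40,40,40,40,40,40,40,40,40,40],
  "linear": [
    [0,0,0],
    [0,-0.4,0],
    [0,-0.8,0],
    [-0.2,-0.9,0],
    [-0.3,-0.9,0],
    [-0.4,-0.9,0],
    [-0.4,-0.9,0],
    [-0.4,-0.9,0],
    [-0.4,-0.6,0],
    [-0.2,-0.33,0],
    [0,0,0]
  ],
  "angular": [
    [0,0,0.48],
    [0,0,0],
    [0,0,0],
    [0,0,0],
    [0,0,0],
    [0,0,0],
    [0,0,0],
    [0,0,0],
    [0,0,0],
    [0,0,0],
    [0,0,0]
  ]
}}

```text
t: 22.08
tcp_pos: [490.5, -31.1, 77.0]
ee_rot: [-0.332, -3.123, -0.0]
ft_force: [-0.2, 0.2, -2.0]
width: 49.6
gripper_force: 30.0
```

```bash
python3 - <<'E'
from h import *
a=np.radians(-12.1)
goto(496.3-5*np.cos(a),-31.7-5*np.sin(a),7,-12.1)
w=capture("scene"); t=capture("top"); cv2.imwrite("pics/m4.png",np.hstack([cv2.resize(w[220:350,320:480],(400,325)),cv2.resize(t[210:380,320:450],(300,325))])[:,:,::-1])
E
```

```text
t 22.07 tcp [490.5 -31.1  77. ] head -12.14 tilt 0.03 F [-0.2  0.2 -2. ] w 49.6
turn z -0.007 (then)
lin [-0.026  0.022  2.332]
```

View pics/m4.png

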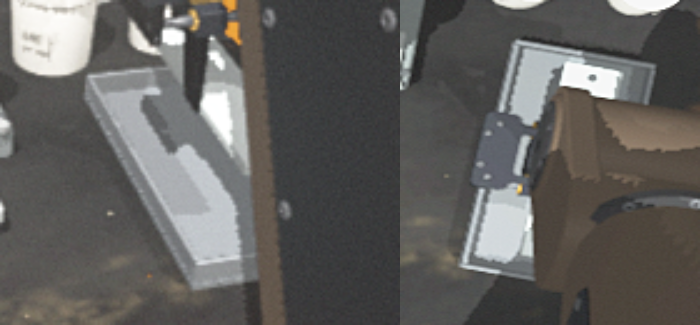

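The plate hovers centred over the tray, with its nose at about (590,75). Lowering.

Emit:
{"op": "move_arm", "data": {
  "grip": [40,40,40,40,40,40,40,40],
  "linear": [
    [0,0,0.4],
    [0,0,0.6],
    [0,0,0.6],
    [0,0,0.4],
    [0,0,0.15],
    [0,0,0.07],
    [0,0,0.04],
    [0,0,0]
  ],
  "angular": [
    [0,0,0],
    [0,0,0],
    [0,0,0],
    [0,0,0],
    [0,0,0],
    [0,0,0],
    [0,0,0],
    [0,0,0]
  ]
}}

```text
t: 23.18
tcp_pos: [490.9, -30.7, 9.7]
ee_rot: [0.331, 3.124, 0.0]
ft_force: [-0.5, 0.2, -1.8]
width: 49.8
gripper_force: 30.0
```

Emit:
{"op": "move_arm", "data": {
  "grip": [40,40,40,40],
  "linear": [
    [0,0,0.04],
    [0,0,0.03],
    [0,0,0.03],
    [0,0,0]
  ],
  "angular": [
    [0,0,0],
    [0,0,0],
    [0,0,0],
    [0,0,0]
  ]
}}

```text
t: 23.68
tcp_pos: [490.8, -30.7, 7.0]
ee_rot: [0.331, 3.124, 0.0]
ft_force: [-2.1, 0.1, 8.7]
width: 49.9
gripper_force: 30.0
```

Floor contact at 8.7 N. I open partway, since the tray walls are close, and lift away.

Emit:
{"op": "move_arm", "data": {
  "grip": [40,68,68,68,68,68,68,68,68,68,68,68],
  "linear": [
    [0,0,-0.01],
    [0,0,0],
    [0,0,0],
    [0,0,0],
    [0,0,0],
    [0,0,-0.3],
    [0,0,-0.8],
    [0,0,-1],
    [0,0,-1],
    [0,0,-1],
    [0,0,-1],
    [0,0,0]
  ],
  "angular": [
    [0,0,0],
    [0,0,0],
    [0,0,0],
    [0,0,0],
    [0,0,0],
    [0,0,0],
    [0,0,0],
    [0,0,0],
    [0,0,0],
    [0,0,0],
    [0,0,0],
    [0,0,0]
  ]
}}

```text
t: 25.18
tcp_pos: [491.5, -30.8, 162.0]
ee_rot: [0.331, 3.12, -0.0]
ft_force: [-0.0, -0.1, 0.8]
width: 64.7
gripper_force: 0.0
```

Emit:
{"op": "move_arm", "data": {
  "grip": [68,68,68,68,68,68,68],
  "linear": [
    [0,1,0],
    [0,1,0],
    [0,1,0],
    [0,1,0],
    [0,1,0],
    [0,1,0],
    [0,0,0]
  ],
  "angular": [
    [0,0,0],
    [0,0,0],
    [0,0,0],
    [0,0,0],
    [0,0,0],
    [0,0,0],
    [0,0,0]
  ]
}}

```text
t: 26.05
tcp_pos: [528.2, 146.7, 158.9]
ee_rot: [-0.328, -3.123, 0.0]
ft_force: [-0.1, 0.2, -0.5]
width: 65.0
gripper_force: 0.0
```

```bash
python3 - <<'E'
from h import *
goto(0,0,0)
w=capture("scene"); t=capture("top"); cv2.imwrite("pics/m5.png",np.hstack([cv2.resize(w[190:350,250:480],(400,300)),cv2.resize(t[150:380,250:460],(350,300))])[:,:,::-1])
E
```

```text
t 26.05 tcp [528.2 146.7 158.9] head -11.99 tilt 0.06 F [-0.1  0.2 -0.5] w 65.0
lin [16.202 -8.438  5.314]
```

View pics/m5.png

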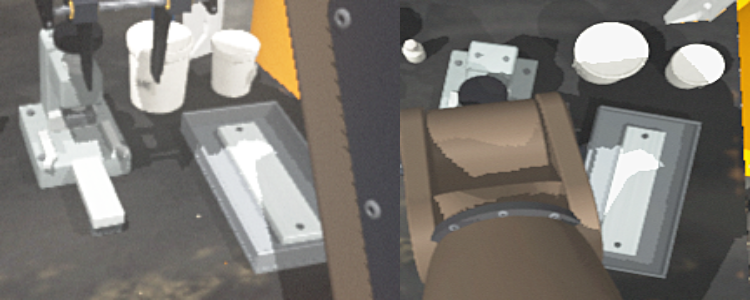

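The plate lies flat in the tray at about (635,190) in the right half. The tubs, press and cap are undisturbed.

```bash
python3 -c "
from plant import *
print(job_done())"
```

```text
the job is handed in; nothing more can be done
None
```

I stamped the nameplate and laid it flat in the grey tray: it went home against the back stop, the cap stayed bottomed for about 1.4 s and sprang back up, the tubs and spray can were not touched, and I handed the job in at about 26 s.

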